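Load the deburring jar

ROBOT

A 6-joint arm with a two-finger parallel gripper is mounted at the origin on the work surface. World frame = base frame: x ahead of the robot, y to its left, z up, the work surface at z = 0. Lengths are in mm, angles in rad, forces in N, time in s.
With the tool pointing down it reaches from about 325 to 900 mm from the base axis. Payload 6.1 kg.
Tool frame: the origin (TCP) lies at the very end of the fingers, on their centre line; the grasp point (between the pads) lies arm.grip_depth behind it (arm.grip_depth is the distance from the TCP to the grasp point, in mm); x points along the fingers, y is the direction in which the jaws open and shut, and the axes are right-handed (so a half turn about x gives the same grasp; the last joint's range is limited). The gripper opens to 87 mm and grips with 3 to 60 N. Pads are 19 mm wide; open, the fingers measure 117 mm over their backs; the gripper's body (75 mm by 190 mm) begins 51 mm behind the grasp point.
Start: joints at [-1.264, 0.22, 1.526, -0, 1.395, -0.126], TCP at [262.126, -567.367, 222.538] pointing down, gripper open.
Joint ranges: [-2.98, 2.98], [-0.91, 2.08], [0.09, 2.57], [-1.24, 4.39], [0.2, 2.65], [-2.68, 2.68]. Speed limits (rad/s): [2.57, 2.57, 3.01, 3.14, 3.14, 3.14].

INTERFACE

Orientations are given as a 3x3 rotation matrix whose columns are the frame's x, y, z axes.
In Python, from station import monitor, imaging, job, arm gives the robot as it stands. The module is installed in compiled form; this text tells all that it offers.
- The arm moves only by the tool carry_out, never from a script. Its arguments are lists of equal length, an entry for each row: "gripper": the opening, from -1 (shut) to 1 (fully open), so that 0 is half open; "xyz": the shift along the tool's x, y, z in mm, a list of three; "turn": the turn, a rotation vector about the tool's x, y, z in degrees, a list of three. A call has 1 to 8 rows; each row is the pose to reach, as a shift and turn from the pose commanded when the call began, along the tool's axes at that moment; what a row does not reach only later rows make up. A row lasts 1/8 s, in which the tool goes at most 62.5 mm and 10.7 degrees, less where a joint would pass 70% of its speed; a pose out of reach is approached as far as the arm can. A call with a gripper value outside its range is refused whole. The fingers move at their own pace and stop on an object; the grip force is fixed at half the most. Time passes only in rows, so rows that repeat a pose let the fingers close. It gives the time, the measured TCP pose, the force and the opening at its end, in the units of the state.
- monitor.read_state(): the state, without advancing time (a new reading comes with each control period).
- imaging.grab_frame(name): name is "side" or "top" or "wrist"; returns the picture (400x640x3 uint8, red, green, blue); there is no depth.
- imaging.camera_model(name): a dict with "camera_matrix" (3x3 intrinsics, pixels), "R" (3x3) and "t" (3): a world point X has camera coordinates R X + t. Camera axes: x right, y down, z forward; pixel columns grow to the right and rows downward; lengths in mm; the calibration is good to about 2 mm. A picture is of the moment at which its call begins: read the wrist's pose just before it. camera_model takes no time and is no camera call; for the wrist camera it gives the pose at the moment of the call.
- job.hand_in(): hands the job in, once; it reports no verdict.
The state is a dict: "t": time; "qpos": joint angles; "dq": joint speeds; "joint_efforts": joint torques, N m; "position": TCP position; "orientation": TCP orientation; "contact_force": force on the tool from outside, world axes, zero at the start; "wrist_torque": the same for the moment, N m; "width": opening from 0.0 (shut) to 1.0 (fully open).
Only numpy, scipy, OpenCV 4.12 (cv2) and the standard library are available. Lean on these libraries where they do the work, as an engineer would, in place of code of your own. Each camera call takes 0.05 s, during which the arm holds its last target. There are 200 camera calls.

TASK

Pick up the steel scoop by its red handle and pour all six deburring stones through the orange funnel so that they end up in the clear jar, without tipping the jar or pushing it away. Then set the empty scoop down gently, upright, on the middle of the blue mat and let go. Leave the other things on the bench where they are.

Things in the scene. Friction and masses are not known exactly. Their poses are not given: they have to be found in the camera images.
- scoop: steel scoop with a red bar handle across its top, 0.42 kg with stones. Origin: centre of the underside of its flat foot; z up, x towards the pouring lip. Floor 103 (x) by 84 mm (y), 3 mm sheet, side and back walls 50 mm high; in front a ramp rises at 35 degrees from the floor (x = 51) to the lip (x = 86, z = 28 mm), 84 mm wide
- scoop_grip (a point): middle of the scoop's red handle, 95 mm above the foot: a bar 16 mm thick (scoop x), 26 mm tall, along scoop y, with 84 mm free between the two uprights; open below
- scoop_lip (a point): middle of the scoop's pouring edge, at (86, 0, 28) mm in the scoop's frame
- jar: clear jar on a black round foot, an orange funnel screwed to its neck (one loose piece, 0.9 kg). Origin: centre of its underside, z up. Foot 100 mm diameter; jar 72 mm diameter, 64 inside, inner floor 17 mm up; black collar 94 to 106 mm up; funnel throat 54 mm wide, 100 to 114 mm up, flaring to the rim at 165 mm
- funnel_rim (a point): centre of the funnel's rim, 165 mm above the bench; rim 156 mm diameter outside, 148 inside
- mat: blue mat fixed to the bench, 180 mm (x) by 170 mm (y), 4 mm thick. Origin: centre of its underside
- stone0: green ball-shaped deburring stone, 24 mm diameter, 20 g, starts in the scoop; origin at its centre
- stone1: green ball-shaped deburring stone, 24 mm diameter, 20 g, starts in the scoop; origin at its centre
- stone2: green ball-shaped deburring stone, 24 mm diameter, 20 g, starts in the scoop; origin at its centre
- stone3: brown pill-shaped deburring stone, 22 mm diameter, 32 mm long, 20 g, starts in the scoop; origin at its centre
- stone4: brown pill-shaped deburring stone, 22 mm diameter, 32 mm long, 20 g, starts in the scoop; origin at its centre
- stone5: brown pill-shaped deburring stone, 22 mm diameter, 32 mm long, 20 g, starts in the scoop; origin at its centre
- piston: bystander, leave alone: steel-grey engine piston standing upright, three dark ring grooves, 86 mm diameter, 68 mm high; origin at its underside
- conrod: bystander, leave alone: dark steel connecting rod lying flat, 190 mm long, 22 mm thick; origin at its underside
- oil: bystander, leave alone: yellow oil bottle with red cap, 60 mm diameter, 175 mm high; origin at its underside
- grease: bystander, leave alone: green grease jar with black lid, 72 mm diameter, 75 mm high; origin at its underside
- wrench: bystander, leave alone: steel wrench lying flat, about 180 mm long; origin at its underside
- can: bystander, leave alone: blue can, 66 mm diameter, 110 mm high; origin at its underside
Things that resemble listed ones, but are neither listed nor needed, are in the scene too. What is shaped like the scoop but green is not meant.

How it is judged (in metres and radians):
On the way, in this order (a step that is already met when the one before it is completed fails the run):
1. the scoop is lifted at least 60 mm clear of the bench with all six stones in it (height (world z) of scoop above 0.06 m and distance between each of stone0, stone1, stone2, stone3, stone4, stone5 and scoop below 0.095 m), for 0.1 s.
2. all six stones are inside the jar, below the funnel (horizontal distance between each of stone0, stone1, stone2, stone3, stone4, stone5 and jar below 0.04 m and z of stone0 in the frame of jar between 0.015 and 0.092 m and z of stone1 in the frame of jar between 0.015 and 0.092 m and z of stone2 in the frame of jar between 0.015 and 0.092 m and z of stone3 in the frame of jar between 0.015 and 0.092 m and z of stone4 in the frame of jar between 0.015 and 0.092 m and z of stone5 in the frame of jar between 0.015 and 0.092 m), for 0.2 s.
At the end, for the whole second after the job is handed in: All six stones lie inside the jar below the funnel; the jar stands upright (within 0.1 rad) and at rest within 50 mm of where it started; the scoop stands upright (within 0.1 rad), at rest and released, flat on the mat, its foot centred within 45 mm of the mat's centre (all of step 2 and angle between each of jar, scoop's own z axis and vertical below 0.1 rad and distance of jar from where it was at the start of the episode below 0.05 m and linear speed of each of jar, scoop below 0.03 m/s and horizontal distance between scoop and mat below 0.045 m and z of scoop in the frame of mat below 0.01 m); the robot touches nothing.
It fails at once if the jar is tipped by more than 0.35 rad (angle between jar's own z axis and vertical above 0.35 rad).
It fails at once if the scoop is dropped or slammed onto the mat (over 0.35 m/s in the last 15 mm) (horizontal distance between scoop and mat below 0.12 m and z of scoop in the frame of mat below 0.02 m and linear speed of scoop above 0.35 m/s).
It fails at once if a bystander is moved by more than 40 mm (distance of any of piston, conrod, oil, grease, wrench, can from where it was at the start of the episode above 0.04 m).
It also fails if it takes over 67 s, if anything falls off the work surface, if the arm or the gripper's body presses on something with over 40 N, if the wrist force passes 120 N, or if a joint passes its speed limit or range.

## Working session

There is one attempt and no reset: what is moved stays moved. The work goes in short steps, Python scripts to look and compute and a tool call to move; the robot and the scene stay as the last step left them, time stands still between calls to the robot, and variables do not carry over. Pictures are saved under pics/ and viewed, about 8 in all and at most 12, crops included, and the job is handed in when it is done.

Besides the shell and the picture viewer there is one more tool, called by a JSON object that holds its "op" and its "data". carry_out: Moves the arm, as the interface text tells. Its arguments: {"type":"object","properties":{"gripper":{"type":"array","items":{"type":"number"}},"xyz":{"type":"array","items":{"type":"array","items":{"type":"number"}}},"turn":{"type":"array","items":{"type":"array","items":{"type":"number"}}}},"required":["gripper","xyz","turn"]}

```bash
mkdir -p pics; ls; python3 - <<'E'
from station import monitor, imaging, job, arm
import cv2
s=monitor.read_state();print(s, arm.grip_depth)
for n in("top","side"):
    im=imaging.grab_frame(n);cv2.imwrite(f"pics/{n}0.png",im[:,:,::-1])
    m=imaging.camera_model(n);print(n,m)
E
```

```text
pics
{'t': 0.0, 'qpos': array([-1.26409785e+00,  2.21193190e-01,  1.52763002e+00, -1.26834340e-06,
        1.39468726e+00, -1.26065469e-01]), 'dq': array([ 0.00025368, -0.00072983,  0.00057056,  0.0009288 , -0.00012915,
        0.00171068]), 'joint_efforts': array([-2.57609041e-03, -4.94614828e+01, -3.87380433e+01,  6.97814883e-02,
        5.70730562e-02, -1.42823633e-04]), 'position': array([ 261.9394609 , -566.77493638,  221.44765052]), 'orientation': array([[-5.80203215e-04,  4.19381190e-01, -9.07810047e-01],
       [ 1.82794358e-03, -9.07808238e-01, -4.19381523e-01],
       [-9.99998161e-01, -1.90275205e-03, -2.39891897e-04]]), 'contact_force': array([ 0.31550066, -0.74117711,  0.29742836]), 'wrist_torque': array([0.0285435 , 0.0317211 , 0.00525924]), 'width': 1.0017307254875472} 18.700000000000003
top {'camera_matrix': array([[448.34118706,   0.        , 321.97583437],
       [  0.        , 448.34118706, 202.07693408],
       [  0.        ,   0.        ,   1.        ]]), 'R': array([[-0.02524199, -0.99963818, -0.00929269],
       [-0.99195865,  0.02619912, -0.12382104],
       [ 0.1240197 ,  0.00609248, -0.99226105]]), 't': array([  30.96346828,  570.92421385, 1459.43679171])}
side {'camera_matrix': array([[435.29681074,   0.        , 323.92296549],
       [  0.        , 435.29681074, 198.37706473],
       [  0.        ,   0.        ,   1.        ]]), 'R': array([[ 0.98298703, -0.18360044,  0.00523215],
       [-0.10488273, -0.58446596, -0.80461119],
       [ 0.15078498,  0.7903736 , -0.59377897]]), 't': array([-532.36696645,  128.63901119, 1400.56432826])}
```

View pics/top0.png

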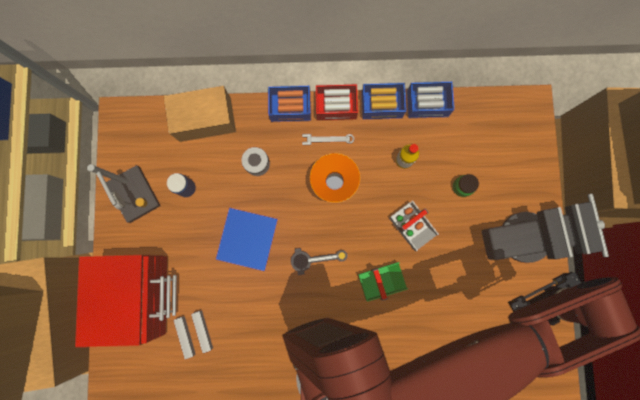

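View pics/side0.png

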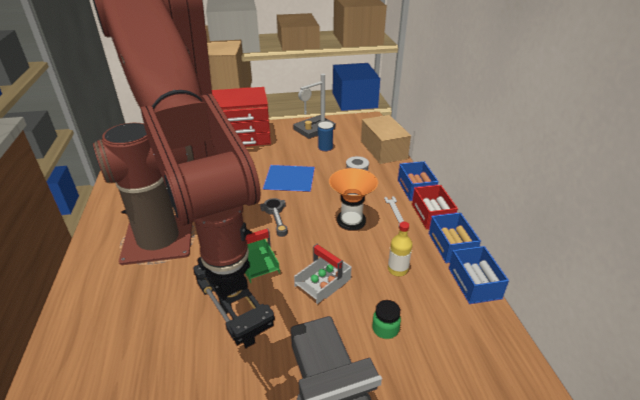

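The steel scoop with the red handle is at top (413,224) / side (323,275). A green look-alike sits at top (381,281). The grey one fits the description; it holds green and brown stones. The jar with funnel is at top (334,178) and the mat at (247,239). I'll enlarge one crop to confirm.

```bash
python3 - <<'E'
import cv2,numpy as np
a=cv2.imread("pics/top0.png")[190:265,375:450];b=cv2.imread("pics/side0.png")[235:310,285:360]
f=lambda i:cv2.resize(i,(400,400),interpolation=cv2.INTER_CUBIC)
cv2.imwrite("pics/crop1.png",np.hstack([f(a),f(b)]))
E
```

```text
(no output)
```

View pics/crop1.png

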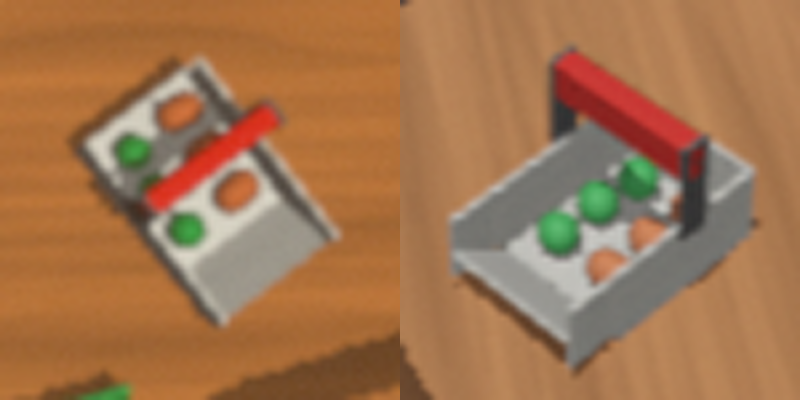

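The crop confirms the grey scoop with the red handle, holding green and brown stones. Its lip points to the lower right in the top view. Next I'll compute the poses.

```bash
cat > h.py <<'E'
import numpy as np,cv2
from station import monitor, imaging, job, arm
def ray(n,uv,z):
    m=imaging.camera_model(n);K,R,t=m["camera_matrix"],np.array(m["R"]),np.array(m["t"])
    d=R.T@np.linalg.solve(K,[uv[0],uv[1],1]);c=-R.T@t
    return c+d*(z-c[2])/d[2]
def proj(n,P):
    m=imaging.camera_model(n);q=(np.array(m["R"])@np.atleast_2d(P).T).T+m["t"];q=q@m["camera_matrix"].T
    return q[:,:2]/q[:,2:]
E
python3 - <<'E'
from h import *
from scipy.optimize import least_squares
np.set_printoptions(precision=1,suppress=True)
S=np.array([[0,-50,108],[0,50,108],[86,42,50],[86,-42,50],[-52,-42,50],[-52,42,50]])
u=lambda x,y:(375+x/5.333,190+y/5.333)
# lip dir down-right: scoop left(+y) = image ... ; both handednesses by geometry
top=np.array([u(147,205),u(278,112),u(337,237),u(222,322),u(78,142),u(200,62)])
def w(p,S):
    c,s=np.cos(p[2]),np.sin(p[2]);return np.c_[S[:,0]*c-S[:,1]*s+p[0],S[:,0]*s+S[:,1]*c+p[1],S[:,2]]
for sub in(slice(0,6),slice(0,2)):
    f=lambda p:(proj("top",w(p,S[sub]))-top[sub]).ravel()
    r=least_squares(f,[520,-260,-2.47],x_scale=[10,10,.1]);print("scoop",r.x,np.degrees(r.x[2]),r.fun)
    print("handle side proj",proj("side",w(r.x,S[:2])).ravel())
im=cv2.imread("pics/top0.png");hsv=cv2.cvtColor(im,cv2.COLOR_BGR2HSV)
def blob(lo,hi,box,h=hsv):
    m=np.zeros(h.shape[:2],np.uint8);a,b,c,d=box;m[b:d,a:c]=cv2.inRange(h[b:d,a:c],lo,hi)
    return max(cv2.findContours(m,0,1)[0],key=cv2.contourArea)
c=blob((5,200,150),(16,255,255),(300,145,370,210));e=cv2.fitEllipse(cv2.convexHull(c));print("funnel",e,ray("top",e[0],165))
print([ray("top",(e[0][0]+dx,e[0][1]),165) for dx in(-e[1][0]/2,e[1][0]/2)])
c=blob((105,100,60),(125,255,255),(205,200,285,280));r=cv2.minAreaRect(c);print("mat",r,ray("top",r[0],4),[ray("top",q,4)[:2] for q in cv2.boxPoints(r)])
im=cv2.imread("pics/side0.png");h2=cv2.cvtColor(im,cv2.COLOR_BGR2HSV)
c=blob((5,180,100),(16,255,255),(320,165,385,205),h2);e=cv2.fitEllipse(cv2.convexHull(c));print("funnel side",e,ray("side",e[0],165))
for n,uv,z in(("oil",(412,149),175),("can",(178,183),110),("grease",(466,183),75),("piston",(255,159),68)):print(n,ray("top",uv,z))
E
```

```text
scoop [ 498.2 -274.6   -2.5] -145.2769633456933 [-0.6  0.8  0.1 -0.4 -0.7  0.6  0.4 -0.1  1.7 -0.4 -0.9 -0.4]
handle side proj [314.2 244.3 340.3 262.2]
scoop [ 498.8 -275.4   -2.6] -146.43656279497608 [-0.5  0.4  0.5 -0.4]
handle side proj [314.8 244.3 340.3 262.6]
funnel ((334.4739074707031, 177.45443725585938), (49.36774826049805, 50.667728424072266), 87.78955078125) [630.4 -24.8 165. ]
[array([632.4,  50.8, 165. ]), array([ 628.3, -100.3,  165. ])]
mat ((246.3235626220703, 238.70590209960938), (48.9921989440918, 52.63022994995117), 14.03624439239502) [457.6 274.9   4. ] [array([394.5, 376.7]), array([566.1, 333.8]), array([521.3, 172.2]), array([351.1, 217.1])]
funnel side ((346.2049865722656, 192.22369384765625), (14.429986000061035, 36.63644027709961), 109.27019500732422) [594.6 -81.6 165. ]
oil [ 710.5 -264.2  175. ]
can [635.8 473.9 110. ]
grease [ 616.8 -454.1   75. ]
piston [716.8 233.8  68. ]
```

{"op": "carry_out", "data": {"gripper": [1,1], "xyz": [[0,0,0],[0,0,0]], "turn": [[0,10,0],[0,10,0]]}}

```text
t: 0.35
position: [259.8, -568.0, 221.5]
orientation: [[0.157, 0.416, -0.896], [0.074, -0.909, -0.409], [-0.985, -0.002, -0.173]]
contact_force: [-0.4, 0.6, -0.4]
width: 1.002
```

```bash
python3 - <<'E'
from h import *
s=monitor.read_state();print(s["t"],s["qpos"],s["position"],s["orientation"])
E
```

```text
0.35 [-1.36190935  0.2316396   1.5250639   0.1712936   1.42707463 -0.2479798 ] [ 259.84199405 -567.99909176  221.49421051] [[ 0.15684229  0.41581847 -0.89582113]
 [ 0.07362068 -0.90944593 -0.40925311]
 [-0.98487588 -0.00176277 -0.17325242]]
```

```bash
cat >> h.py <<'E'
from scipy.spatial.transform import Rotation as Ro
T0=np.array([[0,0,1],[0,-1,0],[1,0,0]]).T  # guess, replaced by fit below
def Rq(q,s4=1,s6=1):
    return (Ro.from_euler('ZYZYZ',[q[0],q[1]+q[2],s4*q[3],q[4],s6*q[5]])).as_matrix()
E
python3 - <<'E'
from h import *
np.set_printoptions(precision=3,suppress=True)
qa=[-1.26409785e+00,  2.21193190e-01,  1.52763002e+00, -1.26834340e-06,1.39468726e+00, -1.26065469e-01]
Ra=np.array([[-5.80203215e-04,  4.19381190e-01, -9.07810047e-01],[1.82794358e-03, -9.07808238e-01, -4.19381523e-01],[-9.99998161e-01, -1.90275205e-03, -2.39891897e-04]])
s=monitor.read_state()
for s4 in(1,-1):
  for s6 in (1,-1):
    C=Rq(qa,s4,s6).T@Ra;D=Rq(s["qpos"],s4,s6).T@s["orientation"];print(s4,s6,np.abs(C-D).max());
    if s4==s6==1 or np.abs(C-D).max()<.02: print(C)
E
```

```text
Traceback (most recent call last):
  File "h.py", line 13, in Rq
    return (Ro.from_euler('ZYZYZ',[q[0],q[1]+q[2],s4*q[3],q[4],s6*q[5]])).as_matrix()
            ~~~~~~~~~~~~~^^^^^^^^^^^^^^^^^^^^^^^^^^^^^^^^^^^^^^^^^^^^^^^
  File "scipy/spatial/transform/_rotation.pyx", line 1413, in scipy.spatial.transform._rotation.Rotation.from_euler
ValueError: Expected axis specification to be a non-empty string of upto 3 characters, got ZYZYZ
```

```bash
python3 - <<'E'
t=open("h.py").read()
i=t.index("T0=")
t=t[:i]+'''def Rq(q,s4=1,s6=1):
    return (Ro.from_euler('ZYZ',[q[0],q[1]+q[2],s4*q[3]])*Ro.from_euler('YZ',[q[4],s6*q[5]])).as_matrix()
'''
open("h.py","w").write(t)
from h import *
np.set_printoptions(precision=3,suppress=True)
qa=[-1.26409785e+00,  2.21193190e-01,  1.52763002e+00, -1.26834340e-06,1.39468726e+00, -1.26065469e-01]
Ra=np.array([[-5.80203215e-04,  4.19381190e-01, -9.07810047e-01],[1.82794358e-03, -9.07808238e-01, -4.19381523e-01],[-9.99998161e-01, -1.90275205e-03, -2.39891897e-04]])
s=monitor.read_state()
for s4 in(1,-1):
  for s6 in (1,-1):
    C=Rq(qa,s4,s6).T@Ra;D=Rq(s["qpos"],s4,s6).T@s["orientation"];e=np.abs(C-D).max();print(s4,s6,e)
    if e<.02:
      print(C); C=np.round(C)
      for yaw in(-146,-125,-160,-90):       # scoop yaw in pour
       for tilt in(0,45,80,95):
        for sg in(1,-1):                # tool y = sg*scoop x
          Sc=Ro.from_euler('ZY',[yaw,tilt],degrees=True).as_matrix()
          Rt=np.c_[-Sc[:,2],sg*Sc[:,0],-sg*Sc[:,1]]
          wc=np.array([630,-25,260])-350*Rt[:,0]; q1=np.arctan2(wc[1],wc[0])
          for ph in(1.7,2.1):
            W=Ro.from_matrix(Ro.from_euler('ZY',[q1,ph]).as_matrix().T@Rt@C.T).as_euler('ZYZ')
            print(yaw,tilt,sg,ph,'q1 %.2f q4 %.2f q5 %.2f q6 %.2f'%(q1,s4*W[0],W[1],s6*W[2]))
E
```

```text
1 1 8.656897095407751e-10
[[-0. -1. -0.]
 [-0.  0. -1.]
 [ 1. -0. -0.]]
-146 0 1 1.7 q1 -0.04 q4 -0.00 q5 1.44 q6 2.51
-146 0 1 2.1 q1 -0.04 q4 -0.00 q5 1.04 q6 2.51
-146 0 -1 1.7 q1 -0.04 q4 -0.00 q5 1.44 q6 -0.63
-146 0 -1 2.1 q1 -0.04 q4 0.00 q5 1.04 q6 -0.63
-146 45 1 1.7 q1 -0.37 q4 0.73 q5 1.06 q6 1.94
-146 45 1 2.1 q1 -0.37 q4 0.96 q5 0.79 q6 1.56
-146 45 -1 1.7 q1 -0.37 q4 0.73 q5 1.06 q6 -1.21
-146 45 -1 2.1 q1 -0.37 q4 0.96 q5 0.79 q6 -1.58
-146 80 1 1.7 q1 -0.56 q4 1.44 q5 1.14 q6 1.51
-146 80 1 2.1 q1 -0.56 q4 1.63 q5 1.13 q6 1.07
-146 80 -1 1.7 q1 -0.56 q4 1.44 q5 1.14 q6 -1.63
-146 80 -1 2.1 q1 -0.56 q4 1.63 q5 1.13 q6 -2.08
-146 95 1 1.7 q1 -0.57 q4 1.72 q5 1.18 q6 1.39
-146 95 1 2.1 q1 -0.57 q4 1.86 q5 1.27 q6 0.98
-146 95 -1 1.7 q1 -0.57 q4 1.72 q5 1.18 q6 -1.75
-146 95 -1 2.1 q1 -0.57 q4 1.86 q5 1.27 q6 -2.16
-125 0 1 1.7 q1 -0.04 q4 0.00 q5 1.44 q6 2.14
-125 0 1 2.1 q1 -0.04 q4 0.00 q5 1.04 q6 2.14
-125 0 -1 1.7 q1 -0.04 q4 -0.00 q5 1.44 q6 -1.00
-125 0 -1 2.1 q1 -0.04 q4 -0.00 q5 1.04 q6 -1.00
-125 45 1 1.7 q1 -0.44 q4 0.79 q5 1.36 q6 1.60
-125 45 1 2.1 q1 -0.44 q
[... 1391 characters left out ...]
5 1.44 q6 -1.61
-90 0 -1 2.1 q1 -0.04 q4 0.00 q5 1.04 q6 -1.61
-90 45 1 1.7 q1 -0.41 q4 0.72 q5 1.76 q6 1.19
-90 45 1 2.1 q1 -0.41 q4 0.71 q5 1.46 q6 0.92
-90 45 -1 1.7 q1 -0.41 q4 0.72 q5 1.76 q6 -1.96
-90 45 -1 2.1 q1 -0.41 q4 0.71 q5 1.46 q6 -2.22
-90 80 1 1.7 q1 -0.53 q4 1.30 q5 2.06 q6 1.33
-90 80 1 2.1 q1 -0.53 q4 1.13 q5 1.92 q6 0.91
-90 80 -1 1.7 q1 -0.53 q4 1.30 q5 2.06 q6 -1.82
-90 80 -1 2.1 q1 -0.53 q4 1.13 q5 1.92 q6 -2.23
-90 95 1 1.7 q1 -0.54 q4 1.60 q5 2.11 q6 1.47
-90 95 1 2.1 q1 -0.54 q4 1.36 q5 2.07 q6 1.01
-90 95 -1 1.7 q1 -0.54 q4 1.60 q5 2.11 q6 -1.67
-90 95 -1 2.1 q1 -0.54 q4 1.36 q5 2.07 q6 -2.13
1 -1 0.22640775388396361
-1 1 0.3243159967578158
-1 -1 0.3243159967578158
```

```bash
cat >> h.py <<'E'
def target(xyz,yaw,tilt=0):
    "tool pose with scoop yaw/tilt (deg), tool y = -scoop x; xyz = TCP"
    S=Ro.from_euler('ZY',[yaw,tilt],degrees=True).as_matrix()
    return np.array(xyz,float),np.c_[-S[:,2],-S[:,0],S[:,1]]
def delta(p,R):
    s=monitor.read_state();O=s["orientation"]
    print("xyz",np.round(O.T@(p-s["position"]),1),"turn",np.round(np.degrees(Ro.from_matrix(O.T@R).as_rotvec()),1))
E
python3 -c "
from h import *
delta(*target((498.5,-275,200),-146))"
```

```text
xyz [  80.2 -167.2 -330. ] turn [-99.2  -7.4  -8.6]
```

{"op": "carry_out", "data": {"gripper": [1,1,1,1,1,1,1,1], "xyz": [[10,-21,-41],[20,-42,-82],[30,-63,-124],[40,-84,-165],[50,-104,-206],[60,-125,-248],[70,-146,-289],[80,-167,-330]], "turn": [[-10,-0.8,-0.9],[-20,-1.5,-1.7],[-30,-2.2,-2.6],[-40,-3,-3.5],[-50,-3.7,-4.3],[-60,-4.5,-5.2],[-70,-5.2,-6.1],[-80,-6,-7]]}}

```text
t: 1.35
position: [500.6, -272.1, 201.1]
orientation: [[0.014, 0.964, 0.266], [0.03, 0.266, -0.964], [-0.999, 0.022, -0.025]]
contact_force: [1.0, 0.0, -0.7]
width: 1.001
```

```bash
python3 -c "
from h import *
delta(*target((498.5,-275,200),-146))"
```

```text
xyz [ 0.9 -2.8  2.3] turn [-18.6  -1.2  -1.5]
```

{"op": "carry_out", "data": {"gripper": [1,1,1], "xyz": [[1,-3,2],[1,-3,2],[1,-3,2]], "turn": [[-9.5,-0.6,-0.7],[-18.6,-1.2,-1.5],[-18.6,-1.2,-1.5]]}}

```text
t: 1.72
position: [497.7, -275.4, 199.9]
orientation: [[-0.001, 0.832, 0.555], [0.002, 0.555, -0.832], [-1.0, 0.001, -0.002]]
contact_force: [0.6, -0.7, -0.7]
width: 0.998
```

```bash
python3 - <<'E'
from h import *
delta(*target((498.5,-275,200),-146))
im=imaging.grab_frame("wrist");P=[]
t=np.radians(-146);S=np.array([[0,-42,108],[0,42,108],[8,0,108],[-8,0,108],[86,42,50],[86,-42,50]])
c,s=np.cos(t),np.sin(t);W=np.c_[S[:,0]*c-S[:,1]*s+498.5,S[:,0]*s+S[:,1]*c-275,S[:,2]]
pr=proj("wrist",W);print(pr.round(0).tolist())
im=im[:,:,::-1].copy()
for u in pr: cv2.circle(im,(int(u[0]),int(u[1])),3,(255,0,255),-1)
cv2.imwrite("pics/w1.png",im)
E
```

```text
xyz [-0.1  0.9  0.1] turn [-0.3 -0.1 -0. ]
[[323.0, 156.0], [323.0, 239.0], [315.0, 200.0], [331.0, 200.0], [252.0, 219.0], [246.0, 149.0]]
```

View pics/w1.png

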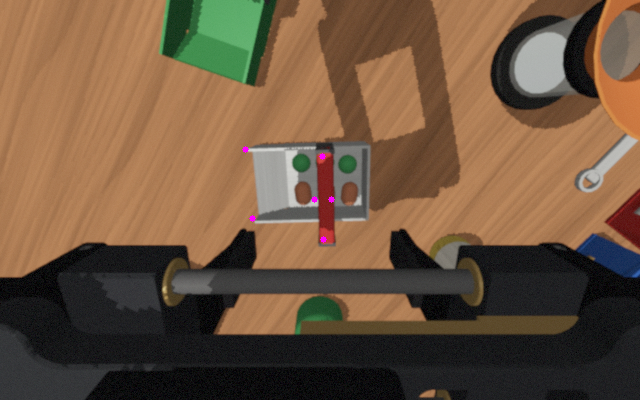

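The wrist view shows the handle running from about (325,150) to (327,245). That is about 3 px (3 mm) toward the back of the scoop from the prediction, so I'll shift +4 along tool y, descend and close.

{"op": "carry_out", "data": {"gripper": [1,1,1,1,1,1], "xyz": [[10,4,0],[40,4,0],[75,4,0],[105,4,0],[123,4,0],[123,4,0]], "turn": [[0,0,0],[0,0,0],[0,0,0],[0,0,0],[0,0,0],[0,0,0]]}}

```text
t: 2.52
position: [499.6, -273.0, 75.2]
orientation: [[-0.002, 0.833, 0.554], [0.006, 0.554, -0.833], [-1.0, 0.001, -0.006]]
contact_force: [0.5, -0.2, -0.0]
width: 1.001
```

{"op": "carry_out", "data": {"gripper": [0.2,-0.3,-0.6,-1,-1,-1,-1,-1], "xyz": [[0,0,0],[0,0,0],[0,0,0],[0,0,0],[0,0,0],[0,0,0],[0,0,0],[0,0,0]], "turn": [[0,0,0],[0,0,0],[0,0,0],[0,0,0],[0,0,0],[0,0,0],[0,0,0],[0,0,0]]}}

```text
t: 3.52
position: [500.7, -273.7, 76.9]
orientation: [[0.0, 0.832, 0.555], [0.004, 0.555, -0.832], [-1.0, 0.002, -0.003]]
contact_force: [0.5, -1.3, -1.3]
width: 0.176
```

The grip holds: 0.176 × 87 mm ≈ 15 mm, about the bar thickness. Now I'll lift.

{"op": "carry_out", "data": {"gripper": [-1,-1,-1,-1,-1,-1,-1,-1], "xyz": [[-5,0,0],[-18,0,0],[-38,0,0],[-63,0,0],[-88,0,0],[-113,0,0],[-138,0,0],[-160,0,0]], "turn": [[0,0,0],[0,0,0],[0,0,0],[0,0,0],[0,0,0],[0,0,0],[0,0,0],[0,0,0]]}}

```text
t: 4.53
position: [501.0, -274.4, 239.8]
orientation: [[0.002, 0.832, 0.555], [0.002, 0.555, -0.832], [-1.0, 0.003, -0.001]]
contact_force: [-0.9, 0.0, -4.2]
width: 0.18
```

{"op": "carry_out", "data": {"gripper": [-1,-1,-1,-1,-1], "xyz": [[-20,0,0],[-38,0,0],[-48,0,0],[-50,0,0],[-50,0,0]], "turn": [[0,0,0],[0,0,0],[0,0,0],[0,0,0],[0,0,0]]}}

```text
t: 5.15
position: [500.4, -274.2, 286.2]
orientation: [[-0.0, 0.832, 0.554], [0.005, 0.554, -0.832], [-1.0, 0.002, -0.004]]
contact_force: [0.5, 0.6, -3.4]
width: 0.181
```

```bash
python3 - <<'E'
from h import *
s=monitor.read_state();print(s["position"],s["contact_force"])
for n in("side","top"): 
    im=imaging.grab_frame(n)[:,:,::-1];cv2.imwrite(f"pics/{n}1.png",im)
a=cv2.imread("pics/side1.png")[100:340,250:450];b=cv2.imread("pics/top1.png")[130:290,280:460]
cv2.imwrite("pics/lift.png",np.hstack([cv2.resize(a,(400,480),interpolation=2),cv2.resize(b,(400,480),interpolation=2)]))
E
```

```text
[ 500.35767892 -274.23649632  286.17242462] [ 0.51806293  0.6197049  -3.35511279]
```

View pics/lift.png

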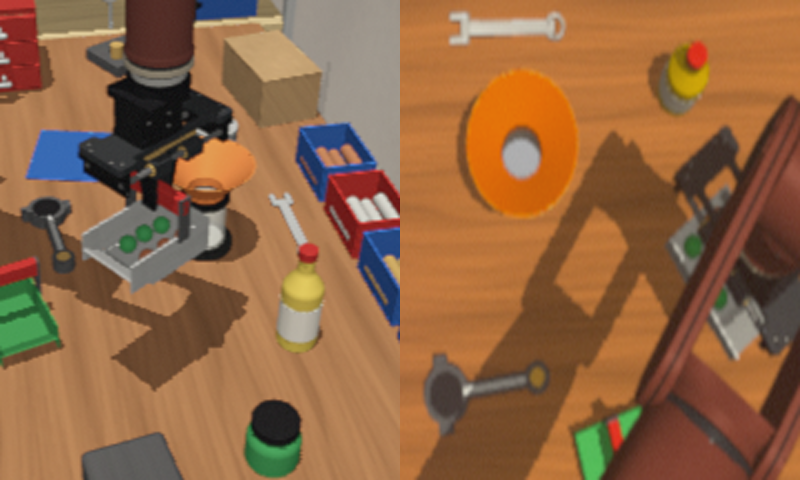

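The scoop is up, level, with the stones inside. Now I'll carry it over the funnel.

{"op": "carry_out", "data": {"gripper": [-1,-1,-1,-1,-1,-1,-1,-1], "xyz": [[0,7,-3],[0,22,-8],[0,46,-18],[0,74,-28],[0,102,-39],[0,130,-50],[0,158,-61],[0,186,-71]], "turn": [[0,0,0],[0,0,0],[0,0,0],[0,0,0],[0,0,0],[0,0,0],[0,0,0],[0,0,0]]}}

```text
t: 6.25
position: [616.9, -110.0, 287.5]
orientation: [[0.001, 0.832, 0.555], [0.004, 0.555, -0.832], [-1.0, 0.003, -0.003]]
contact_force: [0.7, -0.8, -4.1]
width: 0.181
```

{"op": "carry_out", "data": {"gripper": [-1,-1,-1,-1,-1,-1,-1,-1], "xyz": [[0,28,-11],[0,56,-21],[0,84,-32],[0,112,-43],[0,138,-53],[0,155,-60],[0,164,-63],[0,166,-64]], "turn": [[0,0,0],[0,0,0],[0,0,0],[0,0,0],[0,0,0],[0,0,0],[0,0,0],[0,0,0]]}}

```text
t: 7.25
position: [718.8, 33.4, 287.9]
orientation: [[0.0, 0.832, 0.555], [0.004, 0.555, -0.832], [-1.0, 0.002, -0.003]]
contact_force: [-0.5, 0.0, -3.4]
width: 0.178
```

```bash
python3 - <<'E'
from h import *
s=monitor.read_state();print(s["t"],s["position"],s["qpos"],s["width"])
O=s["orientation"]
# plan: lip path in world, tilt
J=np.array([630,-25.]);u=np.array([np.cos(np.radians(-146)),np.sin(np.radians(-146))])
def tcp(tilt,back,zl):
    lip=np.r_[J-back*u,zl];_,R=target((0,0,0),-146,tilt)
    S=Ro.from_euler('ZY',[-146,tilt],degrees=True).as_matrix()
    return lip-S@np.array([86,0,28])+S@np.array([0,0,95.6-18.7]),R
for tilt in(0,15,30,45,60,75,90,100):
    p,R=tcp(tilt,22,max(190,225-tilt*1.2));print(tilt,p.round(0),"xyz",(O.T@(p-s["position"])).round(0),"turn",np.degrees(Ro.from_matrix(O.T@R).as_rotvec()).round(1))
im=imaging.grab_frame("wrist")[:,:,::-1].copy()
pr=proj("wrist",[[*J,165],[*(J+74*u),165],[*(J-74*u),165]]);print(pr)
for q in pr: cv2.circle(im,(int(q[0]),int(q[1])),3,(255,0,255),-1)
cv2.imwrite("pics/w2.png",im)
E
```

```text
7.25 [718.76024281  33.40602754 287.94378093] [-0.06472459  0.42004808  1.15790021  0.00357523  1.56384566 -0.6529377 ] 0.1776715527171875
0 [720.  35. 274.] xyz [14.  2. -1.] turn [-0.3 -0.2 -0.1]
15 [707.  27. 276.] xyz [ 11. -14.  -1.] turn [-0.3 -0.1 14.9]
30 [690.  15. 275.] xyz [ 13. -34.  -1.] turn [-0.3 -0.1 29.9]
45 [670.   2. 285.] xyz [  2. -58.  -1.] turn [-0.4 -0.  44.9]
60 [649. -12. 289.] xyz [ -1. -84.  -1.] turn [-0.4  0.  59.9]
75 [628. -27. 286.] xyz [   2. -109.   -1.] turn [-0.4  0.1 74.9]
90 [608. -40. 276.] xyz [  12. -133.   -0.] turn [-0.4  0.1 89.9]
100 [596. -48. 266.] xyz [  21. -147.   -0.] turn [-0.4  0.1 99.9]
[[222.81983426 190.50866693]
 [153.88917664 190.93692662]
 [291.72125783 190.08058886]]
```

View pics/w2.png

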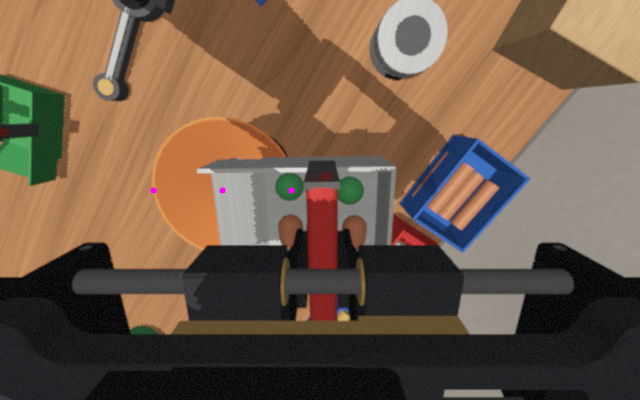

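Picture 6: the rim's left edge is at (153,190) against a prediction of (154,191), so the jar position is good. Now I'll tilt while holding the lip over the funnel.

{"op": "carry_out", "data": {"gripper": [-1,-1,-1,-1,-1,-1,-1,-1], "xyz": [[3,-3,-1],[6,-6,-1],[8,-10,-1],[11,-14,-1],[12,-19,-1],[12,-24,-1],[13,-29,-1],[13,-34,-1]], "turn": [[0,0,3.8],[0,0,7.5],[0,0,11.3],[0,0,15],[0,0,18.8],[0,0,22.5],[0,0,26.3],[0,0,30]]}}

```text
t: 8.3
position: [688.9, 13.8, 275.2]
orientation: [[0.418, 0.72, 0.554], [0.28, 0.478, -0.833], [-0.864, 0.503, -0.002]]
contact_force: [-0.5, -0.2, -3.7]
width: 0.183
```

{"op": "carry_out", "data": {"gripper": [-1,-1,-1,-1,-1,-1,-1,-1], "xyz": [[-4.4,-2.7,0],[-8.7,-5.6,0],[-12.9,-8.7,0],[-16.8,-12.1,0],[-20.6,-15.6,0],[-24.2,-19.3,0],[-27.6,-23.2,0],[-30.8,-27.3,0]], "turn": [[0,0,3],[0,0,6],[0,0,9],[0,0,12],[0,0,15],[0,0,18],[0,0,21],[0,0,24]]}}

```text
t: 9.3
position: [656.8, -7.8, 288.6]
orientation: [[0.675, 0.487, 0.554], [0.449, 0.324, -0.833], [-0.585, 0.811, -0.001]]
contact_force: [-0.2, 0.4, -2.1]
width: 0.182
```

```bash
python3 - <<'E'
from h import *
s=monitor.read_state();print(s["t"],s["position"],s["qpos"],s["width"],s["contact_force"])
O=s["orientation"];print("lip",s["position"]+O@[48.9,-86,0],"tilt",np.degrees(np.arctan2(O[2,1],-O[2,0])))
a=imaging.grab_frame("side")[120:300,260:440,::-1];b=imaging.grab_frame("top")[110:270,270:430,::-1]
cv2.imwrite("pics/p1.png",np.hstack([cv2.resize(a,(400,400),interpolation=2),cv2.resize(b,(400,400),interpolation=2)]))
E
```

```text
9.3 [656.77558433  -7.7632455  288.59693822] [-0.53692861 -0.12501428  2.03262407  1.03303255  1.01932634 -1.60490645] 0.1818416905183671 [-0.16664094  0.3942549  -2.06598073]
lip [647.88581642 -13.61183377 190.24056557] tilt 54.202519864131
```

View pics/p1.png

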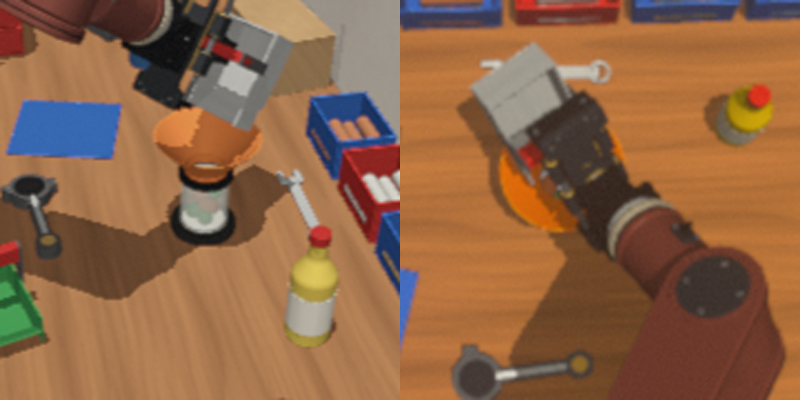

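Picture 7: stones are visible in the jar, and the wrist load has already dropped from 3.4 N to 2.1 N. I'll tilt further and shake lightly to make sure the scoop is empty.

{"op": "carry_out", "data": {"gripper": [-1,-1,-1,-1,-1,-1,-1,-1], "xyz": [[-5,-2,0],[-10,-4,0],[-15,-6,0],[-20,-8,0],[-24,-11,0],[-29,-13,0],[-33,-16,0],[-37,-19,0]], "turn": [[0,0,3],[0,0,6],[0,0,9],[0,0,12],[0,0,15],[0,0,18],[0,0,21],[0,0,24]]}}

```text
t: 10.4
position: [623.2, -29.9, 294.8]
orientation: [[0.814, 0.172, 0.555], [0.543, 0.113, -0.832], [-0.206, 0.979, -0.001]]
contact_force: [0.4, 0.2, -3.0]
width: 0.178
```

{"op": "carry_out", "data": {"gripper": [-1,-1,-1,-1,-1,-1], "xyz": [[-4,-3,0],[-9,-6,0],[-4,-3,0],[-9,-6,0],[-9,-6,0],[-9,-6,0]], "turn": [[0,0,3],[0,0,6],[0,0,3],[0,0,6],[0,0,6],[0,0,6]]}}

```text
t: 11.15
position: [615.0, -35.2, 290.4]
orientation: [[0.828, 0.088, 0.555], [0.552, 0.055, -0.832], [-0.104, 0.995, -0.003]]
contact_force: [-0.2, 0.1, -2.2]
width: 0.179
```

```bash
python3 - <<'E'
from h import *
s=monitor.read_state();print(s["t"],s["position"],s["qpos"],s["width"],s["contact_force"])
O=s["orientation"];print("lip",s["position"]+O@[48.9,-86,0],"tilt",np.degrees(np.arctan2(O[2,1],-O[2,0])))
a=imaging.grab_frame("side")[120:240,290:410,::-1];b=imaging.grab_frame("wrist")[:,:,::-1]
cv2.imwrite("pics/p2.png",np.hstack([cv2.resize(a,(400,400),interpolation=2),cv2.resize(b,(400,400))]))
E
```

```text
11.15 [615.0345527  -35.17828954 290.43915623] [-0.79249303  0.0268954   2.25350643  1.61568494  1.35905894 -2.27271281] 0.17868194783266106 [-0.17738614  0.12093937 -2.15611614]
lip [647.96200697 -12.95734607 199.83439683] tilt 84.05093061790967
```

View pics/p2.png

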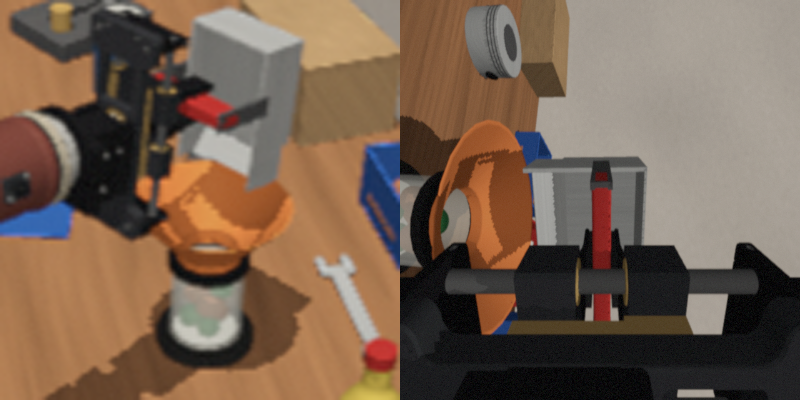

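The scoop is empty and the stones lie in the jar. I'll retreat upward, then untilt.

{"op": "carry_out", "data": {"gripper": [-1,-1,-1,-1,-1,-1,-1,-1], "xyz": [[-2,20,0],[-4,45,0],[-7,70,0],[-9,85,0],[-9,90,0],[-9,90,0],[-9,90,0],[-9,90,0]], "turn": [[0,0,0],[0,0,0],[0,0,0],[0,0,-6],[0,0,-15],[0,0,-24],[0,0,-33],[0,0,-42]]}}

```text
t: 12.25
position: [614.6, -35.3, 382.0]
orientation: [[0.555, 0.621, 0.554], [0.37, 0.411, -0.833], [-0.745, 0.668, -0.001]]
contact_force: [-0.7, 0.5, -2.6]
width: 0.181
```

```bash
python3 - <<'E'
from h import *
s=monitor.read_state();print(s["t"],s["position"],s["qpos"],s["width"],s["contact_force"])
delta(*target((458,275,290),-146))
E
```

```text
12.25 [614.60478215 -35.2679521  382.02219059] [-0.53896985 -0.24007668  1.84990269  0.68839744  1.24987379 -1.25456595] 0.18113638191983283 [-0.73713732  0.50881425 -2.55175079]
xyz [  96.4  -30.9 -345. ] turn [ -0.4   0.1 -41.9]
```

{"op": "carry_out", "data": {"gripper": [-1,-1,-1,-1,-1,-1,-1,-1], "xyz": [[4,-2,-15],[14,-5,-50],[28,-9,-100],[43,-14,-155],[58,-19,-210],[74,-24,-265],[87,-28,-312],[94,-30,-335]], "turn": [[0,0,-6],[0,0,-12],[0,0,-18],[0,0,-24],[0,0,-30],[0,0,-36],[0,0,-40],[-0.4,0,-41.9]]}}

```text
t: 13.25
position: [461.3, 269.4, 291.3]
orientation: [[0.0, 0.827, 0.562], [0.002, 0.562, -0.827], [-1.0, 0.002, -0.002]]
contact_force: [-0.2, 0.1, -1.8]
width: 0.182
```

{"op": "carry_out", "data": {"gripper": [-1,-1,-1], "xyz": [[0,0,-8],[0,0,-10],[0,0,-10]], "turn": [[0,0,0],[0,0,0],[0,0,0]]}}

```text
t: 13.62
position: [458.1, 274.1, 292.7]
orientation: [[0.005, 0.829, 0.559], [0.003, 0.559, -0.829], [-1.0, 0.006, -0.0]]
contact_force: [0.3, 0.0, -2.5]
width: 0.18
```

```bash
python3 - <<'E'
from h import *
s=monitor.read_state();print(s["t"],s["position"],s["qpos"],s["width"],s["contact_force"])
delta(*target((458,275,100),-146))
a=imaging.grab_frame("side")[100:280,220:400,::-1];b=imaging.grab_frame("wrist")[:,:,::-1].copy()
pr=proj("wrist",[458,275,4]);print(pr);cv2.circle(b,tuple(int(v) for v in pr[0]),4,(255,0,255),-1)
cv2.imwrite("pics/m1.png",np.hstack([cv2.resize(a,(300,400),interpolation=2),cv2.resize(b,(500,400))]))
E
```

```text
13.625 [458.06198375 274.12170932 292.66486772] [ 3.90722448e-01 -4.19635706e-02  1.67619823e+00  1.18885490e-03
  1.50172101e+00 -2.02205536e-01] 0.17970623486764392 [ 0.30086466  0.00679752 -2.50566939]
xyz [192.7  -0.7  -0.8] turn [-0.  -0.  -0.3]
[[321.28544016 162.62483278]]
```

View pics/m1.png

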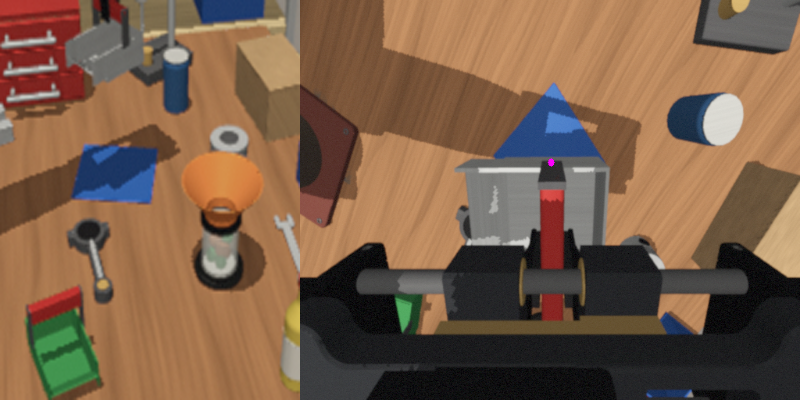

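Picture 9: the scoop is empty, the jar is upright and the mat lies beneath the scoop. Now I'll descend.

{"op": "carry_out", "data": {"gripper": [-1,-1,-1,-1,-1,-1,-1,-1], "xyz": [[8,-1,-1],[30,-1,-1],[60,-1,-1],[95,-1,-1],[130,-1,-1],[160,-1,-1],[180,-1,-1],[188,-1,-1]], "turn": [[0,0,0],[0,0,0],[0,0,0],[0,0,0],[0,0,0],[0,0,0],[0,0,0],[0,0,0]]}}

```text
t: 14.72
position: [455.7, 274.9, 102.0]
orientation: [[0.001, 0.829, 0.559], [0.002, 0.559, -0.829], [-1.0, 0.001, -0.001]]
contact_force: [-1.1, -0.1, -2.4]
width: 0.181
```

{"op": "carry_out", "data": {"gripper": [-1,-1,-1,-1,-1,-1,-1,-1], "xyz": [[3,0,0],[6,0,0],[9,0,0],[12,0,0],[14,0,0],[16,0,0],[18,0,0],[19,0,0]], "turn": [[0,0,0],[0,0,0],[0,0,0],[0,0,0],[0,0,0],[0,0,0],[0,0,0],[0,0,0]]}}

```text
t: 15.72
position: [456.9, 275.7, 84.8]
orientation: [[0.003, 0.829, 0.56], [0.003, 0.56, -0.829], [-1.0, 0.004, -0.0]]
contact_force: [-0.3, -0.2, -2.6]
width: 0.18
```

{"op": "carry_out", "data": {"gripper": [-1,-1,-1,-1,-1,-1], "xyz": [[1,0,0],[2,0,0],[3,0,0],[4,0,0],[5,0,0],[5,0,0]], "turn": [[0,0,0],[0,0,0],[0,0,0],[0,0,0],[0,0,0],[0,0,0]]}}

```text
t: 16.48
position: [457.3, 275.6, 80.8]
orientation: [[0.004, 0.829, 0.56], [0.003, 0.56, -0.829], [-1.0, 0.005, 0.0]]
contact_force: [-1.4, -2.9, 4.4]
width: 0.181
```

The force has reversed to +4.4 N, so the scoop is on the mat. I'll release gradually and retreat.

{"op": "carry_out", "data": {"gripper": [-0.5,-0.2,0.1,0.4,0.7,1,1,1], "xyz": [[-1,0,0],[-1,0,0],[-1,0,0],[-1,0,0],[-1,0,0],[-1,0,0],[-1,0,0],[-1,0,0]], "turn": [[0,0,0],[0,0,0],[0,0,0],[0,0,0],[0,0,0],[0,0,0],[0,0,0],[0,0,0]]}}

```text
t: 17.48
position: [456.9, 275.7, 80.9]
orientation: [[0.003, 0.829, 0.56], [0.003, 0.56, -0.829], [-1.0, 0.004, -0.0]]
contact_force: [-0.4, 0.5, -0.2]
width: 0.951
```

{"op": "carry_out", "data": {"gripper": [1,1,1,1,1,1,1,1], "xyz": [[-8,0,0],[-30,0,0],[-60,0,0],[-100,0,0],[-140,0,0],[-175,0,0],[-190,0,0],[-190,0,0]], "turn": [[0,0,0],[0,0,0],[0,0,0],[0,0,0],[0,0,0],[0,0,0],[0,0,0],[0,0,0]]}}

```text
t: 18.48
position: [456.7, 275.4, 271.8]
orientation: [[0.005, 0.829, 0.56], [0.004, 0.56, -0.829], [-1.0, 0.006, 0.0]]
contact_force: [0.3, -0.1, -0.4]
width: 0.999
```

```bash
python3 - <<'E'
from h import *
s=monitor.read_state();print(s["t"],s["position"],s["width"],s["contact_force"])
a=imaging.grab_frame("side")[100:280,220:400,::-1];b=imaging.grab_frame("wrist")[:,:,::-1].copy()
pr=proj("wrist",[458,275,4]);print(pr);cv2.circle(b,tuple(int(v) for v in pr[0]),4,(255,0,255),-1)
cv2.imwrite("pics/m2.png",np.hstack([cv2.resize(a,(400,400),interpolation=2),cv2.resize(b,(400,400))]))
h=cv2.cvtColor(imaging.grab_frame("top"),cv2.COLOR_RGB2HSV);m=np.zeros(h.shape[:2],np.uint8);m[145:210,300:370]=cv2.inRange(h[145:210,300:370],(5,200,150),(16,255,255))
e=cv2.fitEllipse(cv2.convexHull(np.vstack(cv2.findContours(m,0,1)[0])));print("funnel",e,ray("top",e[0],165))
E
```

```text
18.475 [456.73997432 275.41649243 271.81460803] 0.9992305279316593 [ 0.34933761 -0.07939452 -0.40111737]
[[322.89480461 166.78953346]]
funnel ((334.45025634765625, 177.45481872558594), (49.40867614746094, 50.866615295410156), 90.5842514038086) [630.35863752 -24.71253063 165.        ]
```

View pics/m2.png

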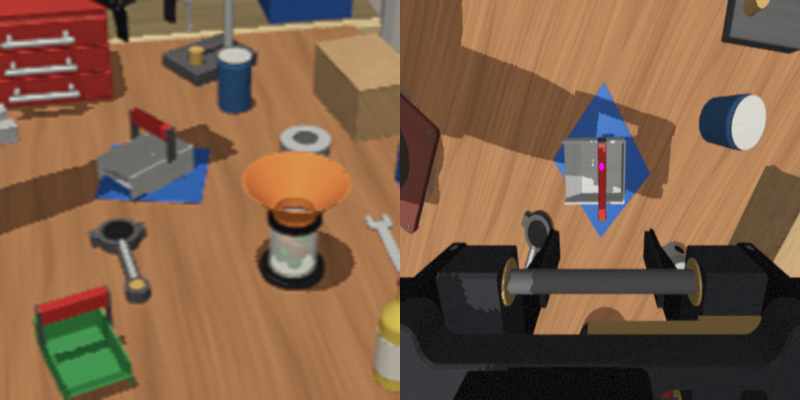

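Picture 10: the scoop stands upright in the centre of the mat and the jar hasn't moved. One last look at the funnel and jar for stuck or lost stones.

```bash
python3 - <<'E'
from h import *
a=imaging.grab_frame("side")[155:235,310:390,::-1];b=imaging.grab_frame("top")[140:215,297:372,::-1]
cv2.imwrite("pics/j.png",np.hstack([cv2.resize(a,(400,400),interpolation=2),cv2.resize(b,(400,400),interpolation=2)]))
E
```

```text
(no output)
```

View pics/j.png

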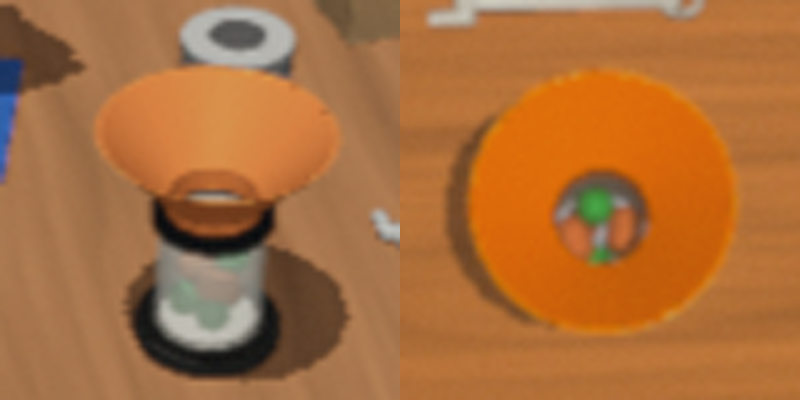

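The funnel is clear. The stones lie in the jar below the collar, and I see none on the bench or in the scoop.

```bash
python3 -c "
from station import job
print(job.hand_in())"
```

```text
the job is handed in; nothing more can be done
None
```

I picked up the steel scoop by its red handle and tilted it about its lip over the funnel, up to about 84°, until it was empty. Then I set it down on the blue mat, let go, pulled the arm clear and handed the job in about 18.6 s into the 67 s limit. No verdict was reported.

- **Jar:** it stands upright and moved less than 1 mm by the funnel rim fit, from (630.4, -24.8) to (630.4, -24.7).
- **Stones:** the funnel and throat are clear, the scoop is empty, and the stones lie in the jar below the collar. I saw none on the bench. I could not count all six individually in the pictures. The wrist load dropped by about 1.2 N, which matches six stones but is a noisy reading.
- **Scoop:** it stands upright about 1–2 mm from my measured centre of the mat, at the hand's release position. The touchdown changed the wrist force gently, from -2.6 N to +4.4 N, and after release the gripper reads no load.
- **Bystanders:** the ones visible in the last pictures look unmoved. I did not measure them.
- **Disagreement:** an early fit of the funnel from the side camera gave a different position, about (595, -82). I took it as unreliable and used the top camera, which the wrist camera confirmed.

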